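# Start the tube incubator

## Task

Start a run on the white tube incubator: push its open sample tray fully home, then tip the rocker switch right over to on by pressing down its raised far half, then press the small round start button all the way down and let it come back up, in that order. Fingertips are all it takes: nothing is to be picked up or pulled. Do not press the long bar key, and leave the bottle, beaker, tip box and carton standing where they are.

Things in the scene. Friction and masses are not known exactly. Their poses are not given: they have to be found in the camera images.
- incubator: White bench incubator, fixed, 180 (x) x 300 (y) x 60 mm high, plus an 18 mm vented hump along its rear. Origin: centre of its underside, on the bench; x points from its front (tray side, towards the robot) to its rear, z up. On top three 8 mm thick grey control units stand in a row along y, 35 mm in front of its centre, at y = -75, 0, +75 mm; which is where varies.
- tray_front (a point): Centre of the flat outer face of the sample tray's grey front plate (150 mm wide, from 6 to 54 mm above the bench, 12 mm thick; capped tubes fixed behind it); 30 mm above the bench. Push it along the incubator's +x. Fully home, it is 102 mm in front of the incubator's centre.
- tray (a joint): How far the tray stands out, in m: 0 fully home against its stop, starts 0.035 to 0.06. It slides against about 2.5 N of friction and stays where it is left.
- rocker_far (a point): Press here, straight down: mid-top of the far half (incubator +x) of the black rocker. Two flat halves in a shallow V, each 26 mm long (along x), 28 mm wide; pivot along y at the middle, 74 mm above the bench, 17 mm from this point. Off: near half level, far half raised, its end 83 mm, this point 80 mm above the bench. On: far half level at 74 mm, near half raised.
- rocker (a joint): Rocker angle in rad: 0 off, 0.34 fully on (at its stop). Needs about 3 to 4 N pressed on the far half and stays where it is left. It starts at 0 to 0.03.
- start_top (a point): Centre of the top of the round black start button, 24 mm in diameter, 80 mm above the bench when up; pressed straight down it goes 6 mm.
- start (a joint): Travel of the start button in m: 0 up, 0.006 fully down. Sprung: starts to move at 1.6 N, fully down at 4 N, comes back up when released.
- barkey_top (a point): Centre of the top of the long black bar key (50 mm along incubator x, 16 mm wide), 80 mm above the bench. Same spring and travel as the start button. Not to be pressed.
- barkey (a joint): Travel of the bar key in m: 0 up, 0.006 down.
- bottle: Glass reagent bottle, 64 mm in diameter, 150 mm high, standing to the left of the incubator (its +y side). Origin: centre of its underside.
- beaker: Open glass beaker, 68 mm in diameter, 85 mm high, in front and to the left of the incubator. Origin: centre of its underside.
- tipbox: Grey pipette-tip box with a clear lid, 122 x 82 x 60 mm high, to the right of the incubator. Origin: centre of its underside.
- carton: Small cardboard carton 50 x 60 x 90 mm high, in front and to the right of the incubator. Origin: centre of its underside.
Mind the look-alikes: they are no part of the job. Leave any purple look-alike of the bottle alone. Of the things shaped like the carton, the cardboard one is meant.

How it is judged:
By the outcome, as a careful person would: the job done as asked, in the order asked, and still so for the second after the job is handed in, with the robot touching nothing.
It also fails if it takes over 42 s, if anything falls off the work surface, if the arm or the gripper's body presses on something with over 40 N, if the wrist force passes 120 N, or if a joint passes its speed limit or range.

## Robot

A 6-joint arm with a two-finger parallel gripper is mounted at the origin on the work surface. World frame = base frame: x ahead of the robot, y to its left, z up, the work surface at z = 0. Lengths are in mm, angles in rad, forces in N, time in s.
With the tool pointing down it reaches from about 400 to 825 mm from the base axis. Payload 7 kg.
Tool frame: the origin (TCP) lies at the very end of the fingers, on their centre line; the grasp point (between the pads) lies 19 mm behind it; z points along the fingers, y is the line along which they close (so a half turn about z gives the same grasp; the last joint's range is limited). The gripper opens to 88 mm and grips with 3 to 60 N. Pads are 19 mm wide; open, the fingers measure 130 mm over their backs; the gripper's body (78 mm by 193 mm) begins 47 mm behind the grasp point.
Start: joints at [-1.056, 0.359, 0.012, 0, -1.224, -0.288], TCP at [151.755, -657.697, 226.561] pointing down, gripper open.
Joint ranges: [-3.07, 3.07], [-1.43, 2.12], [-1.02, 1.25], [-3.03, 1.67], [-3.05, -0], [-3.03, 3.03]. Speed limits (rad/s): [2.39, 2.39, 3.01, 3.14, 3.14, 3.14].

## Interface

Orientations are given as a unit quaternion [x, y, z, w].
In Python, from plant import bot gives the robot as it stands. Calls block until the motion is done:
- bot.move_ptp(position, orientation): joint-space move of the TCP to a pose.
- bot.line_to(position, velocity=150, ori=None): straight line of the TCP; ori=None keeps the orientation; velocity is the mean speed in mm/s.
- bot.move_joints(angles): joint-space move.
- bot.move_gripper(opening, force=None): finger opening in mm; force is the grip in N (None keeps the last); returns when the fingers have stopped.
- bot.pause(seconds).
- bot.solve_ik(position, orientation): joint angles nearest the present ones, or None.
- bot.read_state(): the state.
- bot.camera(name): name is "side" or "top" or "wrist"; returns the picture (400x640x3 uint8, red, green, blue); there is no depth.
- bot.get_calibration(name): a dict with "fx", "fy", "cx", "cy" (pixels), "view" (4x4, takes a point from world to camera coordinates); the wrist camera has in their place "T_tool_cam" (4x4, takes a point from camera to tool coordinates, whose origin is the TCP and whose axes are the flange's). Camera axes: x right, y up, looking along -z (the intrinsics and any distortion apply to the point x, -y, -z); pixel columns grow to the right and rows downward; lengths in mm; the calibration is good to about 2 mm. The wrist camera is an equidistant fisheye: a pixel r from the principal point sees the ray r / f radians off the axis. A picture is of the moment at which its call begins: read the wrist's pose just before it. get_calibration takes no time and is no camera call.
A pose or a line that the arm cannot do raises bot.Unreachable and nothing moves.
- bot.close_job(): hands the job in; it is judged then, once.
The state is a dict: "t": time; "joint_pos": joint angles; "qvel": joint speeds; "tau": joint torques, N m; "tcp_pos": TCP position; "eef_rot": TCP orientation; "contact_force": force on the tool from outside, world axes, zero at the start; "moment": the same for the moment, N m; "width": finger opening in mm; "finger_force": force on a finger pad.
Only numpy, scipy, OpenCV 4.12 (cv2) and the standard library are available. Lean on these libraries where they do the work, as an engineer would, in place of code of your own. Each camera call takes 0.05 s, during which the arm holds its last target. There are 200 camera calls.

## Working session

There is one attempt and no reset: what is moved stays moved. The work goes in short steps, each a Python script; the robot and the scene stay as the last script left them, time stands still between calls to the robot, and variables do not carry over. Pictures are saved under pics/ and viewed, at most 10 in all, crops included, and the job is handed in when it is done.

```bash
mkdir -p pics && ls && python3 - <<'E'
from plant import bot
import cv2,numpy as np
np.set_printoptions(precision=4,suppress=True)
for n in ("top","side"):
    cv2.imwrite(f"pics/{n}0.png",bot.camera(n)[:,:,::-1])
    print(n,bot.get_calibration(n))
print(bot.get_calibration("wrist"))
print(bot.read_state())
E
```

```text
pics
top {'fx': 454.2443683686055, 'fy': 454.2443683686055, 'cx': 318.97172586943526, 'cy': 198.43514644410237, 'view': array([[   -0.0072,    -1.    ,    -0.0059,    -5.7849],
       [    0.9987,    -0.0075,     0.0512,  -515.7038],
       [   -0.0513,    -0.0055,     0.9987, -1358.344 ],
       [    0.    ,     0.    ,     0.    ,     1.    ]])}
side {'fx': 382.63604751455745, 'fy': 382.63604751455745, 'cx': 317.36914320220643, 'cy': 204.42118215821148, 'view': array([[   0.9698,   -0.2439,   -0.0105, -509.7054],
       [   0.1474,    0.5507,    0.8216, -131.5011],
       [  -0.1946,   -0.7983,    0.5699, -904.8291],
       [   0.    ,    0.    ,    0.    ,    1.    ]])}
{'fx': 309.70691628693146, 'fy': 309.70691628693146, 'cx': 319.1839231605548, 'cy': 202.5843317453293, 'T_tool_cam': array([[  -0.0016,    0.9618,    0.2738,   74.5197],
       [   1.    ,    0.0015,    0.0006,    0.7656],
       [   0.0001,    0.2738,   -0.9618, -158.2567],
       [   0.    ,    0.    ,    0.    ,    1.    ]])}
{'t': 0.1, 'joint_pos': array([-1.0559,  0.3593,  0.0111, -0.0003, -1.2241, -0.2881]), 'qvel': array([ 0.0002, -0.001 ,  0.0024,  0.0011,  0.0011,  0.0003]), 'tau': array([ -0.002 , -58.4163,  29.3752,   7.0155,   0.0102,  -0.0001]), 'tcp_pos': array([ 151.6395, -657.3046,  225.7177]), 'eef_rot': array([-0.1131,  0.9936,  0.0007, -0.0002]), 'contact_force': array([-0.8626,  0.4747, -0.3435]), 'moment': array([ 0.0389, -0.0293, -0.0097]), 'finger_force': 0.0, 'width': 87.50751746097127}
```

View pics/top0.png

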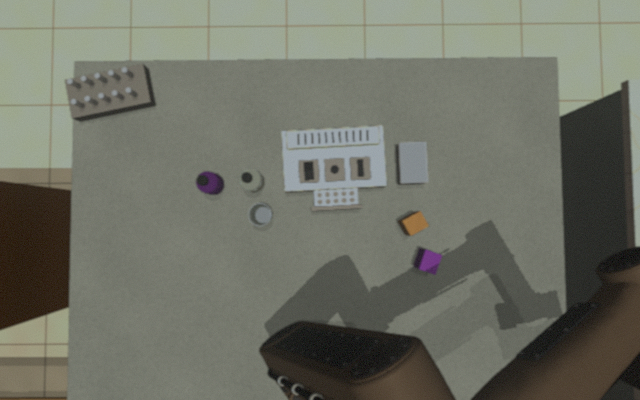

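View pics/side0.png

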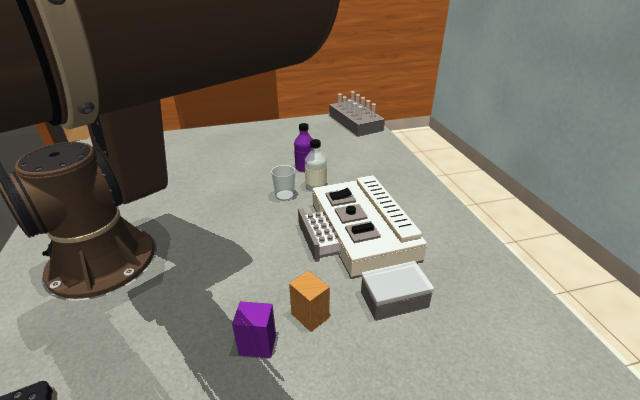

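The top view shows the incubator at about (334,158) and its tray front edge at (336,208). On top are three units: a wide black one at (309,170), probably the rocker, a round one at (335,170), probably start, and a narrow one at (361,168), probably the bar key. Rocker and bar key could be confused, so I'll check with close crops.

```bash
python3 - <<'E'
import cv2
a=cv2.imread("pics/top0.png")[115:220,270:400]; cv2.imwrite("pics/topc.png",cv2.resize(a,None,fx=5.5,fy=5.5,interpolation=cv2.INTER_CUBIC))
a=cv2.imread("pics/side0.png")[170:275,295:430]; cv2.imwrite("pics/sidec.png",cv2.resize(a,None,fx=5.5,fy=5.5,interpolation=cv2.INTER_CUBIC))
E
```

```text
(no output)
```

View pics/topc.png

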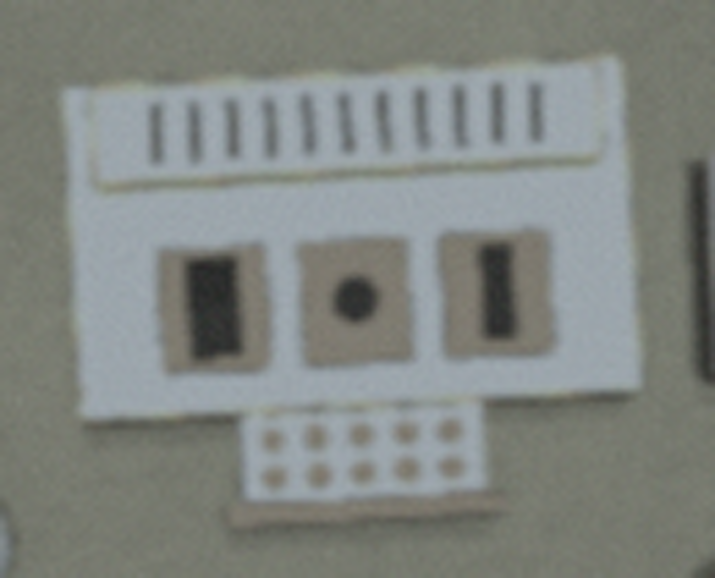

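View pics/sidec.png

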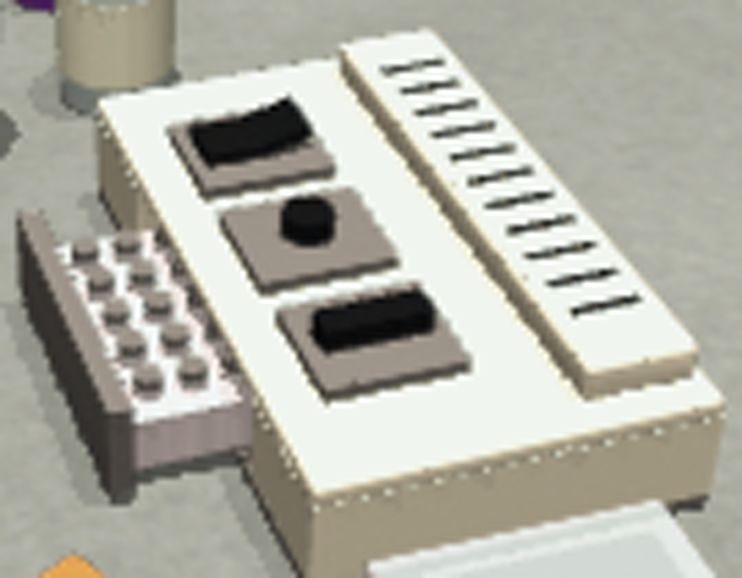

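The crops confirm it. The left unit (top crop 213,308) has the V shape with its far half raised, so it is the rocker. The middle one (356,299) is the round start button, and the right one (498,291) is the flat bar key. Next I'll fit the pose.

```bash
cat > fit.py <<'E'
import numpy as np
from scipy.optimize import least_squares
from plant import bot
C={n:bot.get_calibration(n) for n in("top","side")}
def proj(n,P):
    c=C[n]; q=c["view"][:3,:3]@P+c["view"][:3,3]
    return np.array([c["cx"]+c["fx"]*q[0]/-q[2], c["cy"]+c["fy"]*-q[1]/-q[2]])
# crop pixel, local point (None offset => tray)
T={"top":[((82,415),(-90,150,60)),((640,388),(-90,-150,60)),((356,299),(-35,0,80)),((498,291),(-35,-75,80)),
 ((213,308),(-35,75,76)),((232,526),("t",75,54)),((502,507),("t",-75,54))],
 "side":[((98,102),(-90,150,60)),((316,495),(-90,-150,60)),((722,405),(90,-150,60)),((308,207),(-35,0,80)),((374,308),(-35,-75,80)),
 ((20,214),("t",75,54)),((112,413),("t",-75,54))]}
off={"top":(270,115),"side":(295,170)}
def world(p,l):
    X,Y,a,d=p; x=-102-d if l[0]=="t" else l[0]
    return np.array([X+np.cos(a)*x-np.sin(a)*l[1],Y+np.sin(a)*x+np.cos(a)*l[1],l[2]])
def res(p,names=("top","side")):
    return np.concatenate([proj(n,world(p,l))-((np.array(c)+.5)/5.5-.5+off[n]) for n in names for c,l in T[n]])
if __name__=="__main__":
    np.set_printoptions(precision=2,suppress=True)
    for ns in (("top","side"),("top",),("side",)):
        s=least_squares(res,[600,-30,0,45],args=(ns,),loss="soft_l1",x_scale=[10,10,.1,10])
        print(ns,s.x[:2],round(s.x[2],4),s.x[3],"\n",res(s.x,ns).reshape(-1,2).tolist() if 0 else res(s.x,ns))
E
python3 fit.py
```

```text
('top', 'side') [631.91 -53.59] 0.047 46.97939125603191 
 [-0.46  1.22  0.72  0.53  0.16 -0.01  0.34  0.03  0.21 -0.07 -0.97 -0.13
  1.15  0.54 -0.15 -0.99 -0.38 -0.66  1.37 -0.93  0.39  0.57  0.19  0.3
  0.1  -0.73  0.05 -0.23]
('top',) [632.77 -53.  ] 0.0478 47.249836668916295 
 [-0.64  0.97  0.53  0.2  -0.04 -0.3   0.14 -0.29  0.01 -0.34 -1.12 -0.32
  0.99  0.31]
('side',) [630.94 -54.72] 0.0474 46.51436810822425 
 [-0.41 -0.71 -0.61 -0.22  1.24 -0.56  0.16  0.89 -0.03  0.67 -0.01 -0.44
 -0.03  0.14]
```

```bash
cat > h.py <<'E'
import numpy as np, cv2
from scipy.spatial.transform import Rotation as R
from plant import bot
X,Y,A=631.9,-53.7,0.047
Q=(R.from_euler("z",A)*R.from_euler("y",np.pi)).as_quat()
def W(x,y,z): return [X+np.cos(A)*x-np.sin(A)*y, Y+np.sin(A)*x+np.cos(A)*y, z]
def L(p):  # world -> incubator
    d=np.array(p[:2])-[X,Y]; return np.round([np.cos(A)*d[0]+np.sin(A)*d[1],-np.sin(A)*d[0]+np.cos(A)*d[1],p[2]],2)
def st(f0=0):
    s=bot.read_state(); f=s["contact_force"]-f0
    return L(s["tcp_pos"]), f, s["t"]
E
python3 - <<'E'
from h import *
np.set_printoptions(precision=2,suppress=True)
bot.move_gripper(0,10)
bot.move_ptp(W(-190,0,150),Q)
bot.line_to(W(-190,0,30),150)
bot.pause(.2); p,f0,t=st(); print(p,f0,t,bot.read_state()["width"])
bot.line_to(W(-120,0,30),60); print(*st(f0))
for x in np.arange(-118.5,-104,1.5):
    bot.line_to(W(x,0,30),25); p,f,t=st(f0); print(x,p,f,t)
    if f[0]<-14: break
bot.pause(.2); print(*st(f0))
E
```

```text
[-189.41    0.14   30.77] [ 0.2   0.65 -0.59] 5.05 0.3399808498923723
[-119.77    0.03   30.16] [-0.77 -0.61  0.67] 6.3667
-118.5 [-118.61    0.01   30.11] [-1.45 -0.84  2.24] 6.6167
-117.0 [-116.93   -0.02   30.05] [-2.48 -0.54  2.22] 6.8667
-115.5 [-115.28   -0.01   30.02] [-1.97 -1.1   1.33] 7.1167
-114.0 [-113.88   -0.01   30.  ] [-2.96 -0.74  1.84] 7.3667
-112.5 [-113.86   -0.12   29.76] [-6.41 -0.76  5.08] 7.6167
-111.0 [-113.91   -0.26   29.54] [-10.64   1.07   8.18] 7.8667
-109.5 [-113.89   -0.35   29.31] [-14.29   2.06  11.93] 8.1167
[-113.9    -0.4    29.32] [-15.19   2.76  12.33] 8.3167
```

```bash
python3 - <<'E'
from h import *
np.set_printoptions(precision=3,suppress=True)
bot.line_to(W(-135,0,30),100); bot.line_to(W(-135,0,130),150)
bot.line_to(W(-60,40,130),150); bot.pause(.15)
s=bot.read_state(); im=bot.camera("wrist"); sd=bot.camera("side")
np.savez("w1.npz",p=s["tcp_pos"],q=s["eef_rot"])
cv2.imwrite("pics/w1.png",im[:,:,::-1]); cv2.imwrite("pics/s1.png",cv2.resize(sd[160:280,260:440,::-1],None,fx=4,fy=4,interpolation=cv2.INTER_CUBIC)); print(*st())
E
```

```text
[-60.49  39.64 130.29] [-0.148 -0.428 -0.027] 10.5083
```

View pics/w1.png

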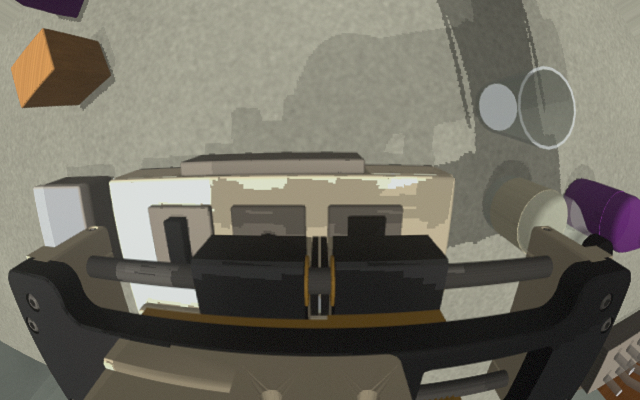

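The wrist view shows the tray plate flush with the body at (182–364, 155–172). The body's top front corners are at (112,178) and (454,177), and the bar key's near end is at (176,217). I'll use these to check the pose.

```bash
cat > wf.py <<'E'
from h import *
from scipy.optimize import least_squares
c=bot.get_calibration("wrist"); d=np.load("w1.npz"); Rt=R.from_quat(d["q"]).as_matrix()
M=c["T_tool_cam"]
def pj(P):
    q=M[:3,:3].T@(Rt.T@(np.array(P)-d["p"])-M[:3,3]); v=np.array([q[0],-q[1],-q[2]])
    r=np.hypot(v[0],v[1]); th=np.arctan2(r,v[2]); return np.array([c["cx"],c["cy"]])+c["fx"]*th*v[:2]/r
obs=[((112,178),(-90,-150,60)),((454,177),(-90,150,60)),((182,161),(-102,-75,54)),((364,154),(-102,75,54)),((176.5,217),(-60,-75,80))]
def w(p,l): X,Y,a=p; return [X+np.cos(a)*l[0]-np.sin(a)*l[1],Y+np.sin(a)*l[0]+np.cos(a)*l[1],l[2]]
f=lambda p:np.concatenate([pj(w(p,l))-o for o,l in obs])
np.set_printoptions(precision=2,suppress=True)
print(f([X,Y,A])); s=least_squares(f,[X,Y,A],x_scale=[10,10,.1],loss="soft_l1"); print(s.x, s.x[2], f(s.x))
E
python3 wf.py
```

```text
[-5.01  4.03  1.96  1.93 -3.38  2.82  0.64  6.83 -5.69  5.92]
[628.73 -51.25   0.04] 0.04361080992832719 [-3.21  0.03  5.39 -1.09 -0.57 -1.31  4.5   3.27 -3.19  1.93]
```

View pics/s1.png

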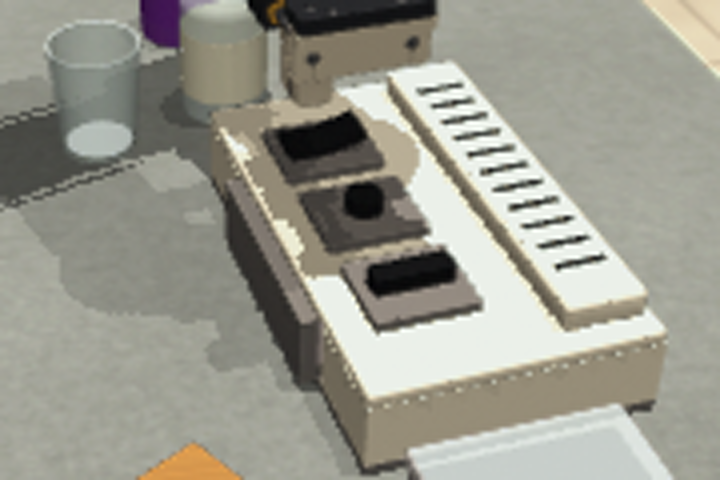

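The side crop shows the tray shut flush and the rocker, at (320,135), still off. The wrist fit and the contact with the tray stop both put the incubator about 2 mm nearer the robot, so I'll use X=630. Now the rocker.

```bash
sed -i 's/^X,Y,A=.*/X,Y,A=630.0,-53.0,0.046/' h.py && python3 - <<'E'
from h import *
np.set_printoptions(precision=2,suppress=True)
bot.line_to(W(-17,75,100),150,Q); bot.pause(.15); p,f0,t=st(); print(p,f0,t)
bot.line_to(W(-17,75,86),80)
for z in np.arange(84,64,-1.5):
    bot.line_to(W(-17,75,z),25); p,f,t=st(f0); print(z,p,f,t)
    if f[2]>16: break
bot.pause(.15); print(*st(f0))
bot.line_to(W(-17,75,110),120); bot.line_to(W(-60,20,130),120)
cv2.imwrite("pics/s2.png",cv2.resize(bot.camera("side")[160:280,260:440,::-1],None,fx=4,fy=4,interpolation=cv2.INTER_CUBIC)); print(*st())
E
```

```text
[-17.29  74.62 100.59] [-0.14  0.3  -0.2 ] 11.225
84.0 [-16.95  74.99  84.09] [-0.05 -0.52  0.19] 11.8
82.5 [-17.03  75.01  82.48] [0.54 0.64 0.4 ] 12.05
81.0 [-16.72  75.04  81.19] [ 0.58 -1.19  2.1 ] 12.3
79.5 [-16.49  75.05  79.73] [ 1.99 -0.61  1.62] 12.55
78.0 [-16.58  75.11  78.13] [ 2.12 -0.73  2.54] 12.8
76.5 [-17.04  75.06  76.38] [1.4  0.59 1.91] 13.05
75.0 [-17.3   75.01  74.74] [1.22 0.13 1.13] 13.3
73.5 [-17.26  74.97  74.18] [-1.41  0.45 10.05] 13.55
72.0 [-17.16  74.96  74.04] [-5.83  1.52 19.39] 13.8
[-17.18  75.    74.03] [-5.78  1.38 19.9 ] 13.95
[-59.69  20.1  130.06] [0.89 1.21 1.37] 15.225
```

View pics/s2.png

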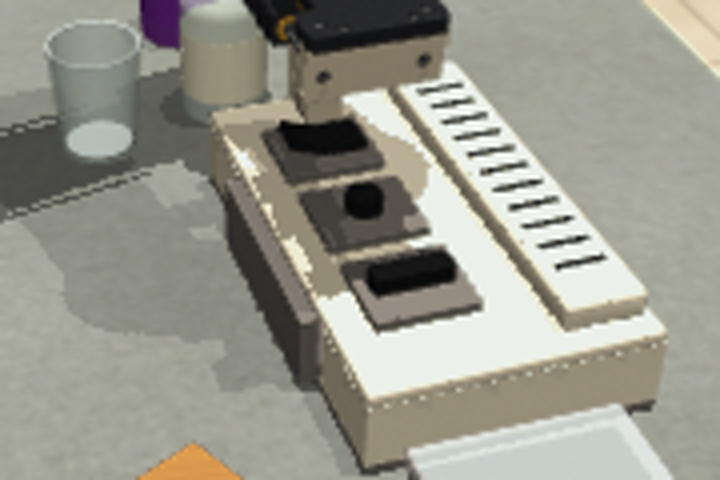

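The rocker hit its stop at z = 74, and the picture shows the near end raised (290,125) and the far half level, so it's on. Now the start button.

```bash
python3 - <<'E'
from h import *
np.set_printoptions(precision=2,suppress=True)
bot.line_to(W(-35,0,100),120); bot.pause(.15); p,f0,t=st(); print(p,f0,t)
bot.line_to(W(-35,0,84),80)
for z in np.arange(82,64,-1.5):
    bot.line_to(W(-35,0,z),25); p,f,t=st(f0); print(z,p,f,t)
    if f[2]>16: break
bot.pause(.2); print(*st(f0))
bot.line_to(W(-35,0,110),120); bot.line_to(W(-120,-20,200),200); bot.pause(.2)
cv2.imwrite("pics/s3.png",cv2.resize(bot.camera("side")[160:280,260:440,::-1],None,fx=4,fy=4,interpolation=cv2.INTER_CUBIC)); print(*st())
E
```

```text
[-34.94   0.26 100.52] [-0.05 -0.87  1.21] 15.8917
82.0 [-34.95   0.03  82.14] [-0.26  0.59 -1.36] 16.4917
80.5 [-35.02  -0.02  80.47] [ 0.66  1.04 -1.91] 16.7417
79.0 [-34.84  -0.03  79.15] [-0.81  0.67  1.31] 16.9917
77.5 [-34.86  -0.04  77.6 ] [0.27 0.78 0.65] 17.2417
76.0 [-34.87   0.    76.05] [0.72 1.1  2.42] 17.4917
74.5 [-34.84  -0.01  74.55] [-0.57  1.3   1.87] 17.7417
73.0 [-34.77  -0.06  74.18] [-3.52  1.85 11.48] 17.9917
71.5 [-34.71  -0.03  73.97] [-7.88  3.12 22.7 ] 18.2417
[-34.69  -0.06  74.  ] [-8.53  2.62 21.14] 18.4417
[-119.93  -19.88  198.85] [ 0.39 -0.06 -0.32] 19.9417
```

View pics/s3.png

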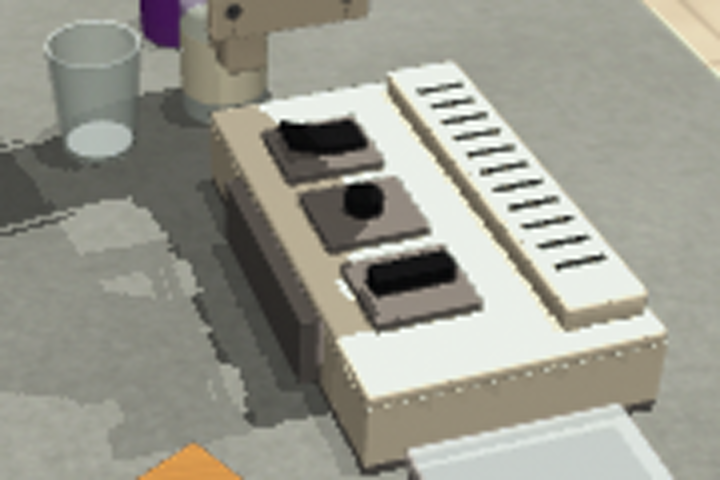

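The tray is shut, the rocker is on (320,135) and the start button is back up (363,200) after reaching its stop at z = 74. The neighbouring objects haven't moved and the arm is clear, so I'm handing in.

```bash
python3 -c "
from plant import bot
print(bot.close_job())"
```

```text
the job is handed in; nothing more can be done
None
```

The job is handed in: I pushed the tray home, tipped the rocker fully on, and pressed the start button to its stop and let it come back up, in that order, in about 20 s, without pressing the bar key or moving the other objects.

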